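Clamp the leaf picket in the double vise

ROBOT

A 6-joint arm with a two-finger parallel gripper is mounted at the origin on the work surface. World frame = base frame: x ahead of the robot, y to its left, z up, the work surface at z = 0. Lengths are in m, angles in rad, forces in N, time in s.
With the tool pointing down it reaches from about 0.225 to 0.875 m from the base axis. Payload 3.4 kg.
Tool frame: the origin (TCP) lies between the finger pads; the fingertips stand 11 mm ahead of it and the grasp point (between the pads) lies 8 mm behind it (tips_ahead is the distance from the TCP to the fingertips, in m); z points along the fingers, x is the direction in which the jaws open and shut, and the axes are right-handed (so a half turn about z gives the same grasp; the last joint's range is limited). The gripper opens to 85 mm and grips with 20 to 120 N. Pads are 22 mm wide; open, the fingers measure 114 mm over their backs; the gripper's body (76 mm by 85 mm) begins 54 mm behind the grasp point. The pads swing forward as they close: fully open they stand 13 mm farther back than shut.
Start: joints at [-1.465, 0.276, 1.505, -0, 1.361, -0.121], TCP at [0.129, -0.56, 0.242] pointing down, gripper open.
Joint ranges: [-2.89, 2.89], [-0.75, 2.08], [0.22, 2.7], [-1.18, 4.32], [0.11, 2.71], [-2.7, 2.7]. Speed limits (rad/s): [2.57, 2.57, 3.14, 3.14, 3.14, 3.14].

INTERFACE

Orientations are given as a unit quaternion [w, x, y, z].
In Python, from rig import get_state, get_image, sign_off, masks_of, tips_ahead gives the robot as it stands.
- The arm moves only by the tool play_rows, never from a script. Its argument "series" is a list of rows, each an object of numbers: "fingers": the closure, from -1 (fully open) to 1 (shut); "dx", "dy", "dz": the shift along the world's x, y, z in mm; "turn": the turn about the world's z in rad. A call has 1 to 20 rows; each row shifts and turns the pose as measured when the row begins; what a row does not reach is not made up. A row lasts 1/12 s, in which the tool goes at most 41.7 mm and 7.16 degrees, less where a joint would pass 70% of its speed; a pose out of reach is approached as far as the arm can. A call with a gripper value outside its range is refused whole. The fingers move at their own pace and stop on an object; "squeeze" is the grip in N (left out, the last holds). Time passes only in rows, so rows that do not move let the fingers close. It gives the time, the measured TCP pose, the force and the opening at its end, in the units of the state.
- get_state(): the state, without advancing time (a new reading comes with each control period).
- get_image(name): name is "side" or "top"; returns a dict with "pixels" (480x640x3 uint8, red, green, blue), "vfov" (degrees; the focal length in pixels is half the picture's height over the tangent of half this angle, whatever the lens; pixels are square), "cx", "cy" (the principal point, pixels), "rvec" (rotation vector, rad) and "tvec" (3), from world to camera coordinates, as OpenCV has them. Camera axes: x right, y down, z forward; pixel columns grow to the right and rows downward; lengths in m; the calibration is good to about 2 mm. A picture is of the moment at which its call begins. There is no depth.
- sign_off(): hands the job in, once; it reports no verdict.
Trained networks look in a picture, given as the dict that the camera call returned (one of the last four; its "shot" number tells which), for a name from the list of things; names that differ only in an ending like _2 or _b are one class to them, and where a whole thing is asked for, a point or a joint stands for the part that bears it (a point fixed in the world has none). Each returns a list of dicts, best first, with "p" (0 to 1); they miss things now and then, are a little off and sometimes report something else, mostly with a low value. They report only what shows in the picture. A call takes as long as a camera call. They do not tell look-alikes from the thing itself.
- masks_of(picture, label): "region" (480x640 bool, what is visible of it) and "xy" ([column, row] in pixels, amid what is visible of it).
The state is a dict: "clock": time; "qpos": joint angles; "qd": joint speeds; "effort": joint torques, N m; "position": TCP position; "ee_rot": TCP orientation; "contact_force": force on the tool from outside, world axes, zero at the start; "moment": the same for the moment, N m; "width": finger opening in m.
Only numpy, scipy, OpenCV 4.12 (cv2) and the standard library are available. Lean on these libraries where they do the work, as an engineer would, in place of code of your own. Each camera call takes 0.05 s, during which the arm holds its last target. There are 200 camera calls.

TASK

The double vise has one sliding jaw between two bays: one bay holds the railing picket with a leaf on top, the other a plain picket. First slide the leaf picket along its bay, away from you, until its end butts against the stop plate; then turn the crank the right way so that the jaw closes on the leaf picket, and tighten until it is held firmly but its thin wall is not crushed. Never clamp or shift the plain picket, leave the other bench things where they are, and let go of everything at the end.

Things in the scene. Friction and masses are not known exactly. Their poses are not given: they have to be found in the camera images.
- vise: Grey double-station machine vise bolted to the bench, bed 180 x 250 x 30 mm. Origin under the bed's centre, on the bench; x runs along the bays away from the robot, y across the jaws, z up. Bay floors: 30 mm over the bench, x = -95 to +85 mm. Two fixed jaws: inner faces at y = +85 and -85 mm, x = -50 to +60 mm, tops at 65 mm. Its place changes; turned by up to 0.17 rad.
- stop (a point): Middle of the near face of the steel stop plate that closes the far end of both bays, 45 mm over the bench, at x = +70 mm, y = 0 of the vise; the plate spans both bays, its top is 55 mm over the bench. Axes as the vise's.
- jaw: The sliding jaw between the two bays: a block 100 (x) x 40 (y) x 34 mm, its top 65 mm over the bench. Origin: centre of its underside; axes as the vise's. Its faces are 20 mm to either side of the origin in y. It slides along the vise's y, at most 50 mm either side of the middle, moved by the crank only; it starts up to 9 mm off the middle.
- crank (a joint): Crank angle, rad, about its upright axis: 0 when the arm points along the vise's -y, growing counter-clockwise seen from above, range -8.3 to 8.3. Each rad slides the jaw 6 mm: counter-clockwise towards the vise's +y, clockwise towards -y. Drag at the handle 5 N slow, 8 N at 0.1 m/s; each newton more gives 10 N at the jaw. Let go, the gear keeps up to 50 N of jaw force.
- crank_axis (a point): Point on the crank's upright axis of turning, 120 mm over the bench, at x = -20, y = -220 mm of the vise, over the gearbox (70 x 70 mm, 75 mm high) at the vise's right end. The crank hub's top is 98 mm over the bench.
- crank_grip (a point): The upright black crank handle, 26 mm diameter, spinning freely on its pin; this point is on its axis, 128 mm over the bench. The handle reaches from 94 to 150 mm over the bench, 60 mm from the crank's axis; the flat crank arm below it has its top at 93 mm.
- leaf_picket: Piece to clamp: capped aluminium square tube 140 (x) x 30 x 30 mm with a curved metal leaf (100 x 42 mm, 12 to 45 mm over the tube) on a stem; 0.17 to 0.34 kg. Origin: centre of its underside, x along the tube. Loose on the floor of either bay, near end sticking out to the robot. Over 180 N of jaw force crushes it; firm means 15 N or more, 12 N after letting go.
- leaf_picket_far_end (a point): Centre of the leaf picket's far end face (toward the stop plate), 70 mm from its origin along x and 15 mm above its underside. It starts 20 to 45 mm short of the stop plate.
- plain_picket: A capped aluminium square tube of the same size, 140 x 30 x 30 mm, with nothing on top, lying loose in the other bay. Origin: centre of its underside; x along the tube. To be left alone.
- hammer: Hammer lying on the bench to the left; to be left alone. Origin: under its middle.
- spray_can: White spray can, 52 mm diameter, 160 mm high, standing to the right of the vise; to be left alone. Origin: centre of its underside.
- angle_offcut: Piece of steel angle, 120 x 40 x 40 mm, lying beyond the vise; to be left alone. Origin: centre of its underside.
Things that resemble listed ones, but are neither listed nor needed, are in the scene too. What is shaped like the leaf_picket but orange is not meant.

How it is judged:
On the way, in this order (a step that is already met when the one before it is completed fails the run):
1. the leaf picket butts against the stop plate (within 4 mm) (x of leaf_picket_far_end in the frame of vise above 0.066 m and z of leaf_picket_far_end in the frame of vise below 0.055 m), for 0.2 s.
2. the sliding jaw presses the leaf picket with more than 15 N (contact force between jaw and leaf_picket above 15 N), for 0.2 s.
At the end, for the whole second after the job is handed in: The leaf picket lies flat and square in its bay with its far end within 4 mm of the stop plate, the sliding jaw holds it with more than 12 N after the crank has been let go, it is at rest, and the plain picket is within 10 mm of where it started (contact force between jaw and leaf_picket above 12 N and x of leaf_picket_far_end in the frame of vise above 0.066 m and z of leaf_picket_far_end in the frame of vise below 0.05 m and angle between the x axis of leaf_picket and the x axis of vise, either way round below 0.05 rad and angle between leaf_picket's own z axis and vertical below 0.08 rad and linear speed of leaf_picket below 0.01 m/s and distance of plain_picket from where it was at the start of the episode below 0.01 m); the robot touches nothing.
It fails at once if the leaf picket is crushed (jaw force above 180 N) (contact force between jaw and leaf_picket above 180 N).
It fails at once if the jaw is pressed on the plain picket (contact force between jaw and plain_picket above 3 N).
It fails at once if the plain picket is shifted by more than 10 mm (distance of plain_picket from where it was at the start of the episode above 0.01 m).
It fails at once if a bystander is moved by more than 30 mm (distance of any of hammer, spray_can, angle_offcut from where it was at the start of the episode above 0.03 m).
It also fails if it takes over 69 s, if anything falls off the work surface, if the arm or the gripper's body presses on something with over 40 N, if the wrist force passes 120 N, or if a joint passes its speed limit or range.

## Working session

There is one attempt and no reset: what is moved stays moved. The work goes in short steps, Python scripts to look and compute and a tool call to move; the robot and the scene stay as the last step left them, time stands still between calls to the robot, and variables do not carry over. Pictures are saved under pics/ and viewed, about 8 in all and at most 12, crops included, and the job is handed in when it is done.

Besides the shell and the picture viewer there is one more tool, called after ">>>" as a command line: name --argument value ..., lists and objects as JSON in quotes. play_rows: Moves the arm, as the interface text tells. Its arguments: {"type":"object","properties":{"series":{"type":"array"},"squeeze":{"type":"number"}},"required":["series"]}

```bash
mkdir -p pics; ls
cat > h.py <<'E'
import numpy as np, cv2
from rig import *
def snap(n,f=None):
    im=get_image(n)
    if f: cv2.imwrite('pics/'+f,cv2.cvtColor(im['pixels'],cv2.COLOR_RGB2BGR))
    return im
def cam(im):
    f=240/np.tan(np.radians(im['vfov'])/2)
    K=np.array([[f,0,im['cx']],[0,f,im['cy']],[0,0,1.]])
    R=cv2.Rodrigues(np.array(im['rvec'],float))[0]
    return K,R,np.array(im['tvec'],float).reshape(3)
def ray_z(im,uv,z):
    K,R,t=cam(im); d=R.T@np.linalg.solve(K,[uv[0],uv[1],1.]); c=-R.T@t
    return c+d*(z-c[2])/d[2]
def proj(im,P):
    K,R,t=cam(im); p=(K@(R@np.atleast_2d(P).T+t[:,None])).T
    return p[:,:2]/p[:,2:]
E
python3 - <<'E'
from h import *
for n in('top','side'):
    im=snap(n,n+'0.png'); print(n,{k:v for k,v in im.items() if k!='pixels'})
    for l in('vise','jaw','crank','crank_grip','leaf_picket','plain_picket','hammer','spray_can','angle_offcut'):
        for m in masks_of(im,l)[:3]: print(l,round(m['p'],2),np.round(m['xy']),m['region'].sum())
print(get_state())
E
```

```text
pics
top {'vfov': 48.462788559800615, 'cx': 320.358907954288, 'cy': 238.54883380071684, 'rvec': array([ 2.14530681, -2.11523702,  0.17659805]), 'tvec': array([-0.00841035,  0.59429635,  1.46633213]), 'shot': 1}
vise 0.64 [278. 255.] 5523
jaw 0.71 [271. 244.] 534
crank 0.74 [347. 265.] 224
leaf_picket 0.9 [287. 256.] 535
leaf_picket 0.83 [233. 178.] 610
leaf_picket 0.8 [345. 322.] 626
plain_picket 0.6 [348. 266.] 278
spray_can 0.59 [477. 236.] 563
angle_offcut 0.93 [331. 183.] 517
side {'vfov': 53.011230256291896, 'cx': 314.9453782311966, 'cy': 241.14549796518665, 'rvec': array([ 0.71746985, -2.44007446,  1.30806042]), 'tvec': array([0.49726175, 0.23637354, 0.88131467]), 'shot': 2}
vise 0.6 [287. 294.] 8536
jaw 0.61 [283. 288.] 1092
crank 0.92 [371. 228.] 488
crank_grip 0.73 [378. 219.] 259
leaf_picket 0.97 [312. 278.] 1356
leaf_picket 0.89 [176. 292.] 1620
leaf_picket 0.62 [284. 289.] 1132
plain_picket 0.61 [284. 309.] 1165
hammer 0.56 [241. 432.] 3345
spray_can 0.68 [240. 433.] 3387
spray_can 0.56 [389. 171.] 913
angle_offcut 0.74 [265. 234.] 733
{'clock': 1.0, 'qpos': array([-1.46501413e+00,  2.75889474e-01,  1.50486107e+00,  1.72521055e-05,
        1.36070730e+00, -1.21023426e-01]), 'qd': array([ 0.0010418 ,  0.00115253, -0.00057756, -0.00170842, -0.00021602,
       -0.00104463]), 'effort': array([-6.05126970e-04, -4.16672194e+01, -2.46105498e+01, -2.30181686e-04,
       -3.48741153e-06, -5.89330952e-06]), 'position': array([ 0.12929061, -0.56032522,  0.24234956]), 'ee_rot': array([ 4.21044645e-05,  7.82579898e-01, -6.22550158e-01,  5.33087127e-05]), 'contact_force': array([ 0.04222797, -0.03991062,  0.06356761]), 'moment': array([ 0.05522198, -0.0070424 , -0.01816658]), 'width': 0.08559467221930203}
```

Run:
```python
import cv2
a=cv2.imread('pics/top0.png');cv2.imwrite('pics/t1.png',cv2.resize(a[150:350,180:440],None,fx=3,fy=3,interpolation=2))
a=cv2.imread('pics/side0.png');cv2.imwrite('pics/s1.png',cv2.resize(a[130:400,110:450],None,fx=2.2,fy=2.2,interpolation=2))
```

```text
(no output)
```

View pics/t1.png

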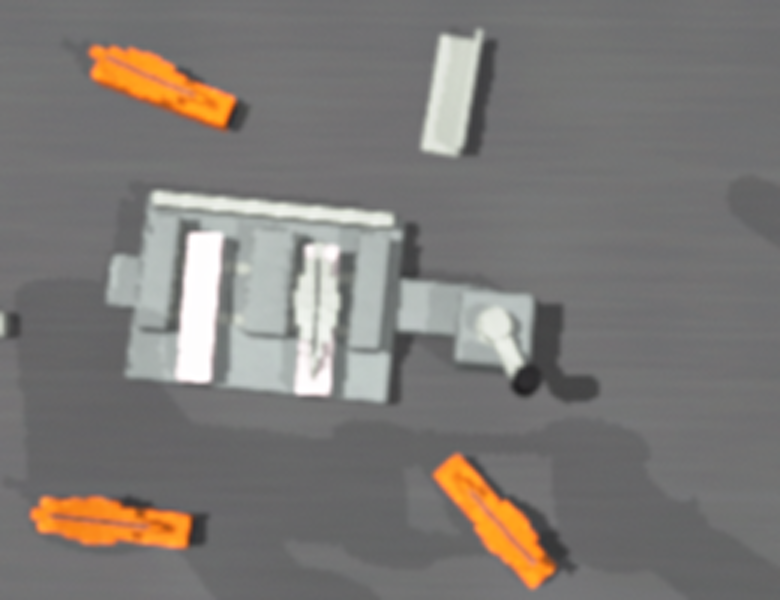

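View pics/s1.png

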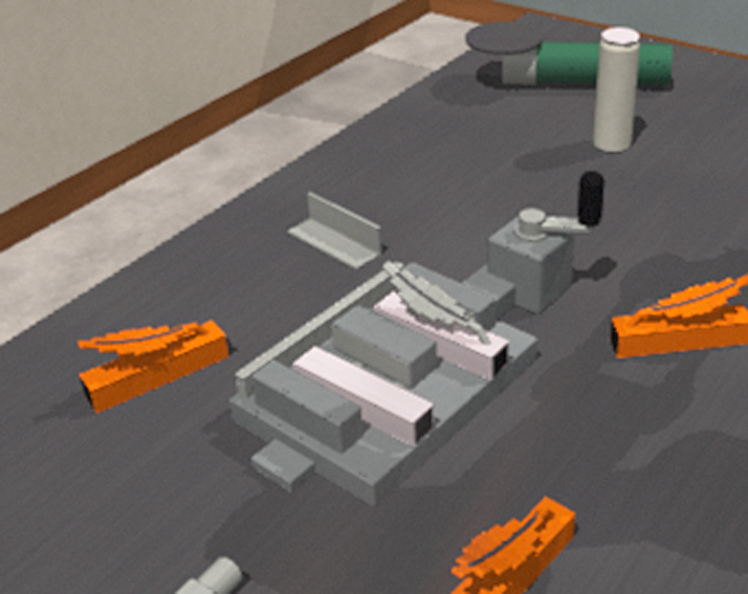

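The top view shows one grey-leafed picket in the right (−y) bay, at about (287,256). The three orange look-alikes lie on the bench at about (233,178), (217,323) and (345,322), so they aren't the one meant. The plain picket is in the left bay at about (247,252). The crank hub is at (344,258) and the handle top at (355,276). The side crop confirms the leaf piece is in the crank-side bay, so the jaw must go to −y, which means turning clockwise. Next I fit the vise pose.

```bash
cat > fit.py <<'E'
from h import *
from scipy.optimize import least_squares
import pickle
T=snap('top');S=snap('side')
t=lambda u,v:(u/3+180,v/3+150); s=lambda u,v:(u/2.2+110,v/2.2+130)
obs=[(T,t(127,376),(-.09,.125,.03)),(T,t(388,401),(-.09,-.125,.03)),(T,t(493,323),(-.02,-.22,.098)),
 (T,t(140,328),(-.05,.115,.065)),(S,s(532,215),(-.02,-.22,.098)),(S,s(538,341),(-.09,-.125,.03)),(S,s(373,483),(-.09,.125,.03))]
def W(p,q):
    c,s_=np.cos(p[2]),np.sin(p[2]); q=np.atleast_2d(q)
    return np.c_[p[0]+c*q[:,0]-s_*q[:,1],p[1]+s_*q[:,0]+c*q[:,1],q[:,2]]
r=lambda p:np.concatenate([proj(i,W(p,q))[0]-o for i,o,q in obs[:3]+obs[4:]])
sol=least_squares(r,[.55,.07,-.1],loss='soft_l1'); p=sol.x
if __name__=='__main__':
    print(p); print(np.round(r(p).reshape(-1,2),1))
    np.save('vise.npy',p)
    ax=W(p,(-.02,-.22,.12))[0]; print('axis',ax)
    for im,o in((T,t(526,377)),(S,s(591,174))):
        h=ray_z(im,o,.15); d=h-ax; print('handle',h,np.hypot(d[0],d[1]),'ang',np.arctan2(d[1],d[0])-p[2]+np.pi/2)
    inv=lambda P:(np.array([[np.cos(p[2]),np.sin(p[2])],[-np.sin(p[2]),np.cos(p[2])]])@(P[:2]-p[:2]))
    for nm,im,o,z in(('leaf near L',T,t(295,395),.06),('leaf near R',T,t(332,396),.06),('leaf far L',T,t(305,243),.06),('leaf far R',T,t(339,244),.06),('jawtop nearL',T,t(245,332),.065),('jawtop nearR',T,t(291,336),.065),('jaw farR',T,t(295,230),.065),('plain near',T,t(194,382),.06),('can top',S,s(620,37),.16),('S leaf nearR',S,s(507,346),.06),('S leaf nearL',S,s(489,352),.06)):
        P=ray_z(im,o,z); print(nm,np.round(P,3),'vise',np.round(inv(P),4))
E
python3 fit.py
```

```text
[ 0.5677718   0.15121118 -0.07092002]
[[-1.5  0.2]
 [-1.2 -0.7]
 [ 0.   0.7]
 [ 0.5 -0.5]
 [-0.4 -3.2]
 [ 0.4 -0.4]]
axis [ 0.53223275 -0.06681858  0.12      ]
handle [ 0.47974613 -0.0938112   0.15      ] 0.05902072881601307 ang -1.0248729703025674
handle [ 0.48034319 -0.09192409  0.15      ] 0.057643846708270365 ang -1.0492515373275633
leaf near L [0.469 0.115 0.06 ] vise [-0.0959 -0.0427]
leaf near R [0.469 0.081 0.06 ] vise [-0.0939 -0.0771]
leaf far L [0.613 0.11  0.06 ] vise [ 0.048 -0.038]
leaf far R [0.612 0.078 0.06 ] vise [ 0.0498 -0.0701]
jawtop nearL [0.527 0.163 0.065] vise [-0.0417  0.0091]
jawtop nearR [0.524 0.12  0.065] vise [-0.0418 -0.034 ]
jaw farR [0.624 0.119 0.065] vise [ 0.0587 -0.0278]
plain near [0.48 0.21 0.06] vise [-0.0918  0.0522]
can top [ 0.602 -0.414  0.16 ] vise [ 0.0746 -0.561 ]
S leaf nearR [0.466 0.098 0.06 ] vise [-0.0975 -0.0606]
S leaf nearL [0.476 0.114 0.06 ] vise [-0.089  -0.0434]
```

Run:
```python
from fit import *
# add plate ends and jaw corners
obs2=obs+[(T,t(152,191),(.07,.125,.055)),(T,t(394,214),(.07,-.125,.055))]
obs3=obs+[(T,t(387,351),(-.05,-.085-.03,.065))]
print(p)
cs=[]
def draw(im,p,off,sc,hw):
    a=im['pixels'][off[1]:off[1]+hw[0],off[0]:off[0]+hw[1]][...,::-1]
    a=cv2.resize(a,None,fx=sc,fy=sc,interpolation=2).copy()
    def pl(pts,col):
        q=(proj(im,W(p,np.array(pts,float)))-off+.5)*sc-.5
        cv2.polylines(a,[np.int32(np.round(q*8))],True,col,1,16,3)
    R=lambda x0,x1,y0,y1,z:[(x0,y0,z),(x0,y1,z),(x1,y1,z),(x1,y0,z)]
    pl(R(-.09,.09,-.125,.125,.03),(0,0,255))
    pl([(-.05,.085,.065),(.06,.085,.065)],(0,255,0)); pl([(-.05,-.085,.065),(.06,-.085,.065)],(0,255,0))
    pl([(.07,-.125,.055),(.07,.125,.055)],(255,0,0))
    pl(R(-.055,.015,-.255,-.185,.075),(0,255,255))
    pl([(-.02+.06*np.cos(k),-.22+.06*np.sin(k),.15) for k in np.linspace(0,6.28,40)],(255,0,255))
    return a
a=draw(T,p,(210,200),5,(100,155)); b=draw(S,p,(200,200),3.8,(165,200))
cv2.imwrite('pics/ov_t.png',a); cv2.imwrite('pics/ov_s.png',b[:600,:800])
```

```text
[ 0.5677718   0.15121118 -0.07092002]
```

View pics/ov_t.png

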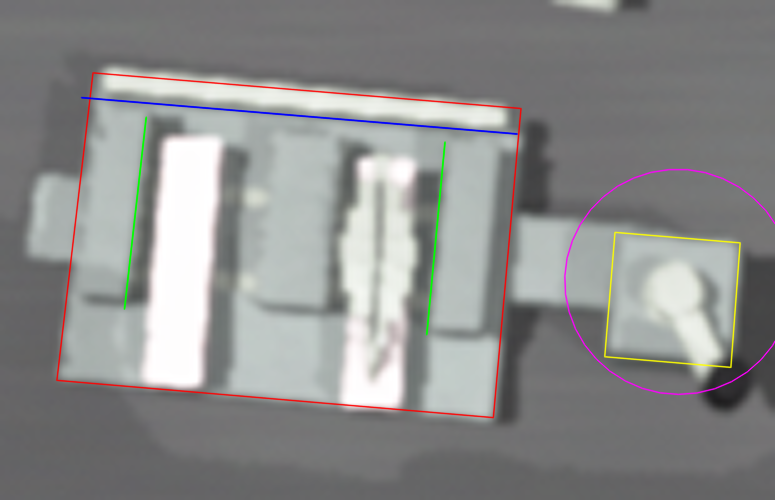

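The wireframe matches the vise to about 1 px (2–3 mm). The picket's near end is at about (0.469, 0.100). I close the fingers and go in front of it.

>>> play_rows --series '[{"dx": 15, "dy": 33, "turn": -0.015, "fingers": 1}, {"dx": 15, "dy": 33, "turn": -0.015, "fingers": 1}, {"dx": 15, "dy": 33, "turn": -0.015, "fingers": 1}, {"dx": 15, "dy": 33, "turn": -0.015, "fingers": 1}, {"dx": 15, "dy": 33, "turn": -0.015, "fingers": 1}, {"dx": 15, "dy": 33, "turn": -0.015, "fingers": 1}, {"dx": 15, "dy": 33, "turn": -0.015, "fingers": 1}, {"dx": 15, "dy": 33, "turn": -0.015, "fingers": 1}, {"dx": 15, "dy": 33, "turn": -0.015, "fingers": 1}, {"dx": 15, "dy": 33, "turn": -0.015, "fingers": 1}, {"dx": 15, "dy": 33, "turn": -0.015, "fingers": 1}, {"dx": 15, "dy": 33, "turn": -0.015, "fingers": 1}, {"dx": 15, "dy": 33, "turn": -0.015, "fingers": 1}, {"dx": 15, "dy": 33, "turn": -0.015, "fingers": 1}, {"dx": 15, "dy": 33, "turn": -0.015, "fingers": 1}, {"dx": 15, "dy": 33, "turn": -0.015, "fingers": 1}, {"dx": 15, "dy": 33, "turn": -0.015, "fingers": 1}, {"dx": 15, "dy": 33, "turn": -0.015, "fingers": 1}]' --squeeze 40

```text
invalid input at $.series[0]: expected keys fingers, dx, dy, dz, turn
```

>>> play_rows --series '[{"dx": 15, "dy": 33, "dz": 0, "turn": -0.015, "fingers": 1}, {"dx": 15, "dy": 33, "dz": 0, "turn": -0.015, "fingers": 1}, {"dx": 15, "dy": 33, "dz": 0, "turn": -0.015, "fingers": 1}, {"dx": 15, "dy": 33, "dz": 0, "turn": -0.015, "fingers": 1}, {"dx": 15, "dy": 33, "dz": 0, "turn": -0.015, "fingers": 1}, {"dx": 15, "dy": 33, "dz": 0, "turn": -0.015, "fingers": 1}, {"dx": 15, "dy": 33, "dz": 0, "turn": -0.015, "fingers": 1}, {"dx": 15, "dy": 33, "dz": 0, "turn": -0.015, "fingers": 1}, {"dx": 15, "dy": 33, "dz": 0, "turn": -0.015, "fingers": 1}, {"dx": 15, "dy": 33, "dz": 0, "turn": -0.015, "fingers": 1}, {"dx": 15, "dy": 33, "dz": 0, "turn": -0.015, "fingers": 1}, {"dx": 15, "dy": 33, "dz": 0, "turn": -0.015, "fingers": 1}, {"dx": 15, "dy": 33, "dz": 0, "turn": -0.015, "fingers": 1}, {"dx": 15, "dy": 33, "dz": 0, "turn": -0.015, "fingers": 1}, {"dx": 15, "dy": 33, "dz": 0, "turn": -0.015, "fingers": 1}, {"dx": 15, "dy": 33, "dz": 0, "turn": -0.015, "fingers": 1}, {"dx": 15, "dy": 33, "dz": 0, "turn": -0.015, "fingers": 1}, {"dx": 15, "dy": 33, "dz": 0, "turn": -0.015, "fingers": 1}]' --squeeze 40

```text
clock: 2.7
position: [0.402, 0.0539, 0.2443]
ee_rot: [-0.0, -0.681, 0.732, -0.008]
contact_force: [0.1, -1.2, 0.4]
width: 0.0001
```

>>> play_rows --series '[{"dx": 8, "dy": 14, "dz": -20, "turn": 0, "fingers": 1}, {"dx": 8, "dy": 14, "dz": -20, "turn": 0, "fingers": 1}, {"dx": 8, "dy": 14, "dz": -25, "turn": 0, "fingers": 1}, {"dx": 8, "dy": 7, "dz": -25, "turn": 0, "fingers": 1}, {"dx": 0, "dy": 0, "dz": -25, "turn": 0, "fingers": 1}, {"dx": 0, "dy": 0, "dz": -25, "turn": 0, "fingers": 1}, {"dx": 0, "dy": 0, "dz": -20, "turn": 0, "fingers": 1}, {"dx": 0, "dy": 0, "dz": -15, "turn": 0, "fingers": 1}, {"dx": 0, "dy": 0, "dz": 0, "turn": 0, "fingers": 1}]'

```text
clock: 3.45
position: [0.4415, 0.1158, 0.0661]
ee_rot: [0.007, -0.686, 0.728, -0.012]
contact_force: [0.4, -0.8, 0.5]
width: -0.0
```

Run:
```python
from h import *
s=get_state();print(s['position'],s['contact_force']); print(tips_ahead() if callable(tips_ahead) else tips_ahead)
S=snap('side','s2.png');a=cv2.imread('pics/s2.png');cv2.imwrite('pics/s2c.png',cv2.resize(a[180:380,200:450],None,fx=3,fy=3,interpolation=2))
```

```text
[0.44148349 0.11579128 0.06613393] [ 0.37154114 -0.75935823  0.52379123]
0.011
```

View pics/s2c.png

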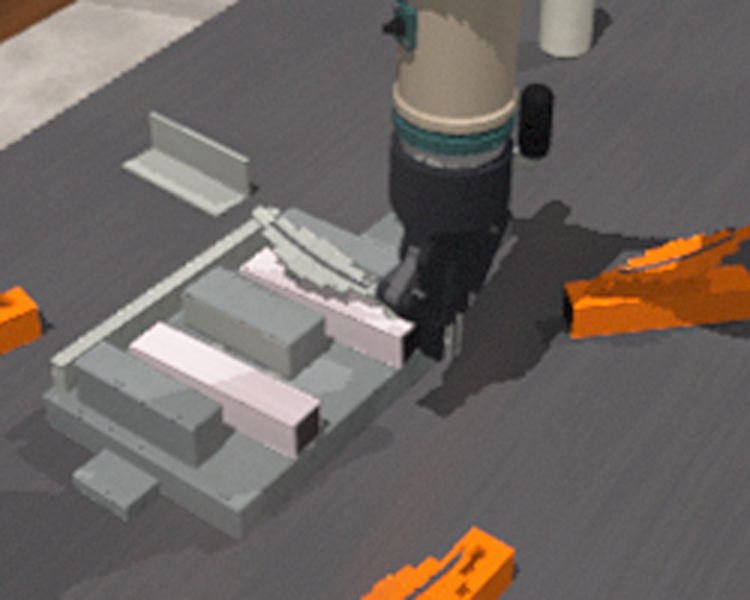

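The side picture shows the closed fingertips just in front of the leaf picket's near end, a bit to its left. I shift to its centre line, lower the tool and push gently.

>>> play_rows --series '[{"dx": 0, "dy": -7, "dz": -6, "turn": 0, "fingers": 1}, {"dx": 0, "dy": -7, "dz": -6, "turn": 0, "fingers": 1}, {"dx": 0, "dy": 0, "dz": -1, "turn": 0, "fingers": 1}, {"dx": 4, "dy": 0, "dz": 0, "turn": 0, "fingers": 1}, {"dx": 4, "dy": 0, "dz": 0, "turn": 0, "fingers": 1}, {"dx": 4, "dy": 0, "dz": 0, "turn": 0, "fingers": 1}, {"dx": 4, "dy": 0, "dz": 0, "turn": 0, "fingers": 1}]'

```text
clock: 4.08
position: [0.4627, 0.0998, 0.0579]
ee_rot: [0.012, -0.685, 0.728, -0.016]
contact_force: [-1.7, 0.1, -0.7]
width: -0.0002
```

>>> play_rows --series '[{"dx": 3, "dy": -0.2, "dz": -1, "turn": 0, "fingers": 1}, {"dx": 3, "dy": -0.2, "dz": -1, "turn": 0, "fingers": 1}, {"dx": 3, "dy": -0.2, "dz": -1, "turn": 0, "fingers": 1}, {"dx": 3, "dy": -0.2, "dz": 0, "turn": 0, "fingers": 1}]'

```text
clock: 4.42
position: [0.4728, 0.0993, 0.0547]
ee_rot: [0.009, -0.686, 0.728, -0.013]
contact_force: [-3.9, 0.1, 2.9]
width: -0.0001
```

>>> play_rows --series '[{"dx": 2, "dy": -0.2, "dz": 0, "turn": 0, "fingers": 1}, {"dx": 2, "dy": -0.2, "dz": 0, "turn": 0, "fingers": 1}]'

```text
clock: 4.58
position: [0.4763, 0.099, 0.0544]
ee_rot: [0.008, -0.686, 0.728, -0.012]
contact_force: [-2.8, -0.6, 2.3]
width: -0.0
```

>>> play_rows --series '[{"dx": 2, "dy": -0.2, "dz": 0, "turn": 0, "fingers": 1}, {"dx": 2, "dy": -0.2, "dz": 0, "turn": 0, "fingers": 1}]'

```text
clock: 4.75
position: [0.4802, 0.0986, 0.0543]
ee_rot: [0.008, -0.686, 0.728, -0.012]
contact_force: [-3.7, 0.4, 2.1]
width: 0.0001
```

>>> play_rows --series '[{"dx": 2, "dy": -0.2, "dz": 0, "turn": 0, "fingers": 1}, {"dx": 2, "dy": -0.2, "dz": 0, "turn": 0, "fingers": 1}]'

```text
clock: 4.92
position: [0.4843, 0.0982, 0.0543]
ee_rot: [0.008, -0.686, 0.728, -0.012]
contact_force: [-2.9, 0.2, 2.8]
width: 0.0
```

>>> play_rows --series '[{"dx": 2, "dy": -0.2, "dz": 0, "turn": 0, "fingers": 1}]'

```text
clock: 5.0
position: [0.4863, 0.098, 0.0543]
ee_rot: [0.007, -0.686, 0.728, -0.012]
contact_force: [-7.9, 1.4, 6.7]
width: 0.0004
```

>>> play_rows --series '[{"dx": 2, "dy": -0.1, "dz": 0, "turn": 0, "fingers": 1}, {"dx": 2, "dy": -0.1, "dz": 0, "turn": 0, "fingers": 1}, {"dx": 1, "dy": 0, "dz": 0, "turn": 0, "fingers": 1}]'

```text
clock: 5.25
position: [0.4862, 0.0981, 0.0535]
ee_rot: [0.003, -0.686, 0.728, -0.007]
contact_force: [-4.4, 0.3, 1.8]
width: 0.0002
```

>>> play_rows --series '[{"dx": 4, "dy": 0, "dz": 0, "turn": 0, "fingers": 1}, {"dx": 4, "dy": 0, "dz": 0, "turn": 0, "fingers": 1}, {"dx": 4, "dy": 0, "dz": 0, "turn": 0, "fingers": 1}]'

```text
clock: 5.5
position: [0.4863, 0.0985, 0.0521]
ee_rot: [-0.006, -0.685, 0.728, 0.001]
contact_force: [-10.3, 1.2, 6.7]
width: -0.0
```

Run:
```python
from h import *
s=get_state();print(s['position'],s['contact_force'])
S=snap('side','s3.png');a=cv2.imread('pics/s3.png');cv2.imwrite('pics/s3c.png',cv2.resize(a[220:340,200:370],None,fx=4.5,fy=4.5,interpolation=2))
```

```text
[0.48634223 0.09847044 0.05207865] [-10.2596914    1.15092288   6.72440268]
```

View pics/s3c.png

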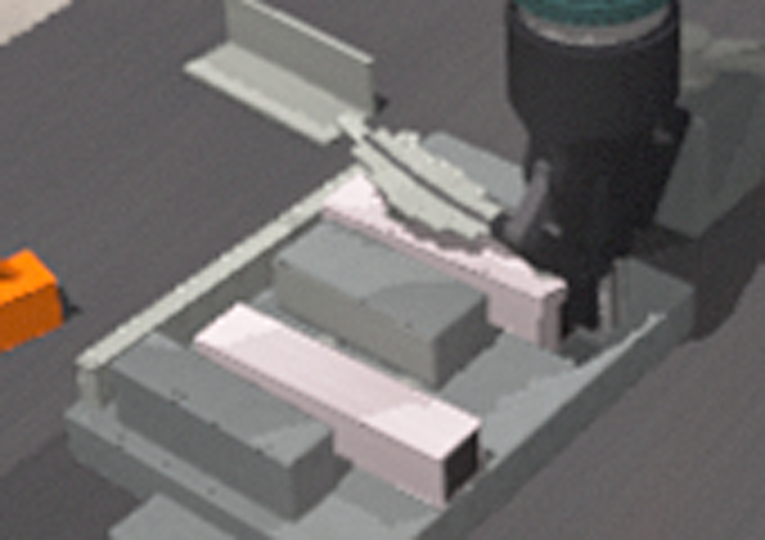

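The picket's far end sits against the stop plate: travel stopped dead at x = 0.4863 (about 0.483 predicted), with the force rising to 10 N. I back off and rise.

>>> play_rows --series '[{"dx": -6, "dy": 0, "dz": 0, "turn": 0, "fingers": 1}, {"dx": -10, "dy": 0, "dz": 0, "turn": 0, "fingers": 1}, {"dx": -20, "dy": 0, "dz": 0, "turn": 0, "fingers": 1}, {"dx": -10, "dy": 0, "dz": 25, "turn": 0, "fingers": 1}, {"dx": 0, "dy": 0, "dz": 40, "turn": 0, "fingers": 1}, {"dx": 0, "dy": 0, "dz": 40, "turn": 0, "fingers": 1}, {"dx": 0, "dy": 0, "dz": 40, "turn": 0, "fingers": 1}, {"dx": 0, "dy": -20, "dz": 10, "turn": 0.12, "fingers": -1}, {"dx": 0, "dy": -20, "dz": 0, "turn": 0.12, "fingers": -1}, {"dx": 0, "dy": -20, "dz": 0, "turn": 0.12, "fingers": -1}, {"dx": 0, "dy": -20, "dz": 0, "turn": 0.12, "fingers": -1}, {"dx": 0, "dy": -20, "dz": 0, "turn": 0.12, "fingers": -1}, {"dx": 0, "dy": -20, "dz": 0, "turn": 0.12, "fingers": -1}, {"dx": 0, "dy": -20, "dz": 0, "turn": 0.12, "fingers": -1}, {"dx": 0, "dy": -20, "dz": 0, "turn": 0.12, "fingers": -1}, {"dx": 0, "dy": -20, "dz": 0, "turn": 0.12, "fingers": -1}, {"dx": 0, "dy": 0, "dz": 0, "turn": 0.12, "fingers": -1}, {"dx": 0, "dy": 0, "dz": 0, "turn": 0.12, "fingers": -1}, {"dx": 0, "dy": 0, "dz": 0, "turn": 0.12, "fingers": -1}]'

```text
clock: 7.13
position: [0.4542, -0.0956, 0.2213]
ee_rot: [-0.012, 0.997, -0.068, 0.025]
contact_force: [0.0, -0.1, 0.4]
width: 0.0853
```

Run:
```python
from h import *
s=get_state();q=s['ee_rot'];a,b=q[1],q[2];print(s['position'],s['contact_force'],'toolang',np.arctan2(2*a*b,a*a-b*b))
S=snap('side','s4.png');T=snap('top','t4.png')
p=np.load('vise.npy')
for im,n in((S,'S'),(T,'T')):
  for l in('crank_grip','leaf_picket','plain_picket','jaw'):
    for m in masks_of(im,l)[:2]:
      ys,xs=np.nonzero(m['region']); print(n,l,round(m['p'],2),m['xy'],xs.min(),xs.max(),ys.min(),ys.max())
a=cv2.imread('pics/t4.png');cv2.imwrite('pics/t4c.png',cv2.resize(a[200:300,210:365],None,fx=5,fy=5,interpolation=2))
```

```text
[ 0.45424504 -0.09559373  0.22125684] [ 0.00862002 -0.0803022   0.42349609] toolang -0.13635733121606552
S crank_grip 0.72 [378.1, 219.2] 372 383 208 233
S leaf_picket 0.87 [339.3, 390.7] 309 370 357 424
S leaf_picket 0.8 [300.8, 274.4] 272 330 245 297
S jaw 0.69 [286.1, 288.3] 260 307 269 305
T leaf_picket 0.93 [290.2, 247.7] 279 294 222 272
T leaf_picket 0.93 [217.4, 322.7] 191 244 316 332
T plain_picket 0.96 [246.4, 252.8] 238 255 228 277
T jaw 0.69 [270.1, 243.3] 261 279 226 262
```

View pics/t4c.png

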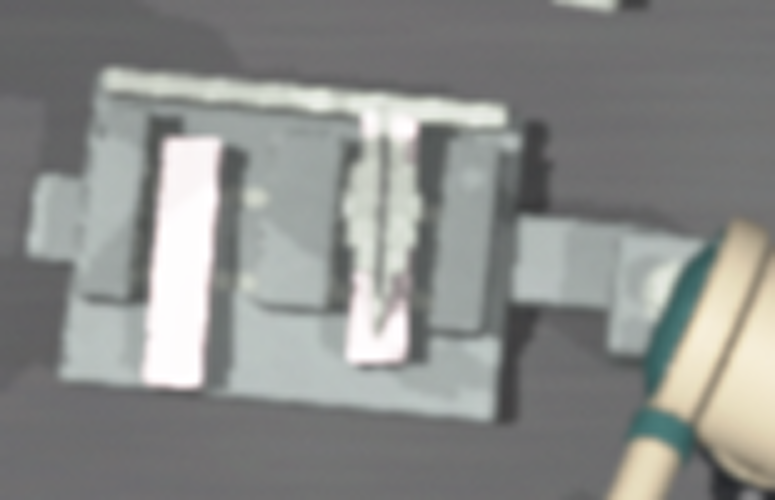

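The top view shows the picket's far end at the plate, about (387,115) in the crop, and the plain picket unmoved. Now I centre over the handle at (0.480, −0.093) and descend.

>>> play_rows --series '[{"dx": 8, "dy": 1, "dz": 0, "turn": 0.11, "fingers": -1}, {"dx": 8, "dy": 1, "dz": 0, "turn": 0.11, "fingers": -1}, {"dx": 7, "dy": 0, "dz": 0, "turn": 0.11, "fingers": -1}, {"dx": 2, "dy": 0, "dz": 0, "turn": 0.11, "fingers": -1}, {"dx": 0, "dy": 0, "dz": 0, "turn": 0, "fingers": -1}]'

```text
clock: 8.05
position: [0.4793, -0.0911, 0.2211]
ee_rot: [-0.017, 0.987, 0.158, 0.02]
contact_force: [0.0, 0.1, -0.3]
width: 0.0853
```

>>> play_rows --series '[{"dx": 0, "dy": -1, "dz": -20, "turn": 0, "fingers": -1}, {"dx": 0, "dy": 0, "dz": -20, "turn": 0, "fingers": -1}, {"dx": 0, "dy": 0, "dz": -20, "turn": 0, "fingers": -1}, {"dx": 0, "dy": 0, "dz": -15, "turn": 0, "fingers": -1}]'

```text
clock: 8.38
position: [0.4827, -0.0929, 0.1479]
ee_rot: [-0.014, 0.988, 0.152, 0.025]
contact_force: [-0.6, 0.2, 0.1]
width: 0.0853
```

>>> play_rows --series '[{"dx": 0, "dy": 0, "dz": -8, "turn": 0, "fingers": -1}, {"dx": 0, "dy": 0, "dz": -8, "turn": 0, "fingers": -1}, {"dx": 0, "dy": 0, "dz": 0, "turn": 0, "fingers": -1}]'

```text
clock: 8.63
position: [0.4802, -0.0919, 0.1283]
ee_rot: [-0.015, 0.989, 0.149, 0.022]
contact_force: [0.1, -0.1, 0.7]
width: 0.0856
```

Descend 6 mm more and close.

>>> play_rows --series '[{"dx": 0, "dy": -1, "dz": -6, "turn": 0, "fingers": -1}, {"dx": 0, "dy": 0, "dz": 0, "turn": 0, "fingers": 1}, {"dx": 0, "dy": 0, "dz": 0, "turn": 0, "fingers": 1}, {"dx": 0, "dy": 0, "dz": 0, "turn": 0, "fingers": 1}, {"dx": 0, "dy": 0, "dz": 0, "turn": 0, "fingers": 1}, {"dx": 0, "dy": 0, "dz": 0, "turn": 0, "fingers": 1}, {"dx": 0, "dy": 0, "dz": 0, "turn": 0, "fingers": 1}, {"dx": 0, "dy": 0, "dz": 0, "turn": 0, "fingers": 1}]' --squeeze 60

```text
clock: 9.3
position: [0.4806, -0.0943, 0.1247]
ee_rot: [-0.014, 0.989, 0.148, 0.023]
contact_force: [2.6, 0.6, -4.2]
width: 0.0243
```

Gripped (24 mm opening on the 26 mm handle). Now I plan the clockwise arc.

```bash
cat > arc.py <<'E'
import sys
from h import *
p=np.load('vise.npy'); ax=np.array([.5322,-.0668])
s=get_state();P=s['position'][:2];d=P-ax;th=np.arctan2(d[1],d[0]);r=np.hypot(*d)
phi=(th-p[2]+np.pi/2)
n=int(sys.argv[1]);st=float(sys.argv[2])
F=s['contact_force']; tg=np.array([np.sin(th),-np.cos(th)])
print('r',r,'phi',phi,phi-2*np.pi,'F',F,'Ftan(cw)',F[:2]@tg,'Frad',F[:2]@d/r,'z',s['position'][2])
a=th-st*np.arange(n+1); rr=np.r_[r,np.full(n,.0595)]
q=np.c_[ax[0]+rr*np.cos(a),ax[1]+rr*np.sin(a)]
print(np.round(np.diff(q,axis=0)*1e3,1).tolist())
E
python3 arc.py 5 0.1
```

```text
r 0.05848715569246861 phi -1.010905436119986 -7.294090743299572 F [ 2.61241217  0.55929908 -4.15292852] Ftan(cw) -0.7333374169336377 Frad -2.568993783185605 z 0.12471045776171495
[[-3.4, 4.9], [-2.0, 5.6], [-1.4, 5.8], [-0.8, 5.9], [-0.2, 5.9]]
```

>>> play_rows --series '[{"dx": -3, "dy": 5, "dz": 0, "turn": 0, "fingers": 1}, {"dx": -2, "dy": 5.6, "dz": 0, "turn": 0, "fingers": 1}, {"dx": -1.4, "dy": 5.8, "dz": 0, "turn": 0, "fingers": 1}, {"dx": -0.8, "dy": 5.9, "dz": 0, "turn": 0, "fingers": 1}, {"dx": -0.2, "dy": 5.9, "dz": 0, "turn": 0, "fingers": 1}]'

```text
clock: 9.72
position: [0.4752, -0.0752, 0.1247]
ee_rot: [-0.003, 0.988, 0.151, 0.023]
contact_force: [-1.1, -6.0, 0.3]
width: 0.0243
```

```bash
python3 arc.py 8 0.1
```

```text
r 0.05763761323528439 phi -1.3544339255857443 -7.6376192327653305 F [-1.12465473 -6.0198439   0.28468976] Ftan(cw) -5.79328932626577 Frad 1.9852374207547911 z 0.12471549676601337
[[-2.4, 5.7], [0.0, 5.9], [0.6, 5.9], [1.2, 5.8], [1.8, 5.7], [2.3, 5.5], [2.9, 5.2], [3.4, 4.9]]
```

```bash
sed -i 's/np.round(np.diff(q,axis=0)\*1e3,1)/np.round(np.diff(q,axis=0)*1.35e3,1)/; s/,np.full(n,.0595)/,np.linspace(r,.0585,n)/' arc.py; python3 arc.py 10 0.1
```

```text
r 0.05763761323528439 phi -1.3544339255857443 -7.6376192327653305 F [-1.12465473 -6.0198439   0.28468976] Ftan(cw) -5.79328932626577 Frad 1.9852374207547911 z 0.12471549676601337
[[-0.7, 7.7], [-0.1, 7.8], [0.7, 7.8], [1.5, 7.7], [2.2, 7.5], [3.0, 7.3], [3.7, 6.9], [4.4, 6.5], [5.0, 6.1], [5.6, 5.6]]
```

>>> play_rows --series '[{"dx": -0.7, "dy": 7.7, "dz": 0, "turn": 0, "fingers": 1}, {"dx": 0, "dy": 7.8, "dz": 0, "turn": 0, "fingers": 1}, {"dx": 0.7, "dy": 7.8, "dz": 0, "turn": 0, "fingers": 1}, {"dx": 1.5, "dy": 7.7, "dz": 0, "turn": 0, "fingers": 1}, {"dx": 2.2, "dy": 7.5, "dz": 0, "turn": 0, "fingers": 1}, {"dx": 3, "dy": 7.3, "dz": 0, "turn": 0, "fingers": 1}, {"dx": 3.7, "dy": 6.9, "dz": 0, "turn": 0, "fingers": 1}, {"dx": 4.4, "dy": 6.5, "dz": 0, "turn": 0, "fingers": 1}]'

```text
clock: 10.38
position: [0.4887, -0.0296, 0.1248]
ee_rot: [0.014, 0.988, 0.156, 0.019]
contact_force: [-1.0, -8.4, 0.1]
width: 0.0244
```

```bash
python3 arc.py 11 0.1
```

```text
r 0.05725271017287272 phi 4.07557178488177 -2.207613522297816 F [-1.03508549 -8.38419395  0.09175678] Ftan(cw) -7.043528859700935 Frad -4.664205324299378 z 0.12481783333377601
[[5.3, 5.6], [5.7, 5.2], [6.2, 4.6], [6.7, 4.0], [7.1, 3.3], [7.4, 2.6], [7.6, 1.8], [7.8, 1.1], [7.8, 0.3], [7.9, -0.5], [7.8, -1.3]]
```

>>> play_rows --series '[{"dx": 5.3, "dy": 5.5, "dz": 0, "turn": 0, "fingers": 1}, {"dx": 5.7, "dy": 5.1, "dz": 0, "turn": 0, "fingers": 1}, {"dx": 6.2, "dy": 4.5, "dz": 0, "turn": 0, "fingers": 1}, {"dx": 6.7, "dy": 3.8, "dz": 0, "turn": 0, "fingers": 1}, {"dx": 7.1, "dy": 3.1, "dz": 0, "turn": 0, "fingers": 1}, {"dx": 7.4, "dy": 2.4, "dz": 0, "turn": 0, "fingers": 1}, {"dx": 7.6, "dy": 1.6, "dz": 0, "turn": 0, "fingers": 1}, {"dx": 7.8, "dy": 0.8, "dz": 0, "turn": 0, "fingers": 1}, {"dx": 7.8, "dy": 0, "dz": 0, "turn": 0, "fingers": 1}]'

```text
clock: 11.13
position: [0.5312, -0.0083, 0.1247]
ee_rot: [0.018, 0.987, 0.158, -0.004]
contact_force: [-7.1, -1.0, 4.0]
width: 0.0243
```

```bash
python3 arc.py 11 0.1
```

```text
r 0.058497919047964926 phi 3.2298743959283724 -3.053310911251214 F [-7.079849   -1.03499636  4.04393474] Ftan(cw) -7.096750406508304 Frad -0.9119281535186438 z 0.12466070615910152
[[7.9, -0.3], [7.8, -1.0], [7.7, -1.8], [7.5, -2.6], [7.2, -3.3], [6.8, -4.0], [6.4, -4.7], [5.9, -5.3], [5.3, -5.8], [4.7, -6.3], [4.0, -6.8]]
```

>>> play_rows --series '[{"dx": 7.9, "dy": -0.3, "dz": 0, "turn": 0, "fingers": 1}, {"dx": 7.8, "dy": -1, "dz": 0, "turn": 0, "fingers": 1}, {"dx": 7.7, "dy": -1.8, "dz": 0, "turn": 0, "fingers": 1}, {"dx": 7.5, "dy": -2.6, "dz": 0, "turn": 0, "fingers": 1}, {"dx": 7.2, "dy": -3.3, "dz": 0, "turn": 0, "fingers": 1}, {"dx": 6.8, "dy": -4, "dz": 0, "turn": 0, "fingers": 1}, {"dx": 6.4, "dy": -4.7, "dz": 0, "turn": 0, "fingers": 1}, {"dx": 5.9, "dy": -5.3, "dz": 0, "turn": 0, "fingers": 1}, {"dx": 5.3, "dy": -5.8, "dz": 0, "turn": 0, "fingers": 1}]'

```text
clock: 11.88
position: [0.5763, -0.0243, 0.1245]
ee_rot: [0.003, 0.988, 0.155, -0.018]
contact_force: [-6.1, 3.7, 1.7]
width: 0.0244
```

```bash
python3 arc.py 11 0.1
```

```text
r 0.06130727149831861 phi 2.4086067194751184 -3.874578587704468 F [-6.08076585  3.74631062  1.65886699] Ftan(cw) -6.917053105896344 Frad -1.7790258437643107 z 0.12451869708963396
[[5.4, -6.2], [4.5, -7.0], [3.7, -7.3], [3.0, -7.6], [2.2, -7.9], [1.4, -8.0], [0.6, -8.1], [-0.2, -8.0], [-1.0, -7.9], [-1.8, -7.7], [-2.6, -7.5]]
```

>>> play_rows --series '[{"dx": 5.3, "dy": -6, "dz": 0, "turn": 0, "fingers": 1}, {"dx": 4.6, "dy": -6.6, "dz": 0, "turn": 0, "fingers": 1}, {"dx": 3.9, "dy": -7, "dz": 0, "turn": 0, "fingers": 1}, {"dx": 3.1, "dy": -7.4, "dz": 0, "turn": 0, "fingers": 1}, {"dx": 2.4, "dy": -7.7, "dz": 0, "turn": 0, "fingers": 1}, {"dx": 1.6, "dy": -7.9, "dz": 0, "turn": 0, "fingers": 1}, {"dx": 0.8, "dy": -8, "dz": 0, "turn": 0, "fingers": 1}]'

```text
clock: 12.47
position: [0.5938, -0.0564, 0.1244]
ee_rot: [-0.015, 0.988, 0.151, -0.017]
contact_force: [-1.7, 6.5, -0.4]
width: 0.0244
```

```bash
sed -i 's/.5322,-.0668/.534,-.067/;s/,\.0585,n/,.0592,n/' arc.py; python3 arc.py 11 0.1
```

```text
r 0.06069395009549797 phi 1.8176760868846422 -4.465509220294944 F [-1.69832779  6.52388075 -0.38994644] Ftan(cw) -6.720443036135048 Frad -0.5300780631429619 z 0.12441496482819953
[[1.0, -8.1], [0.0, -8.2], [-0.8, -8.1], [-1.6, -8.0], [-2.4, -7.8], [-3.1, -7.5], [-3.9, -7.1], [-4.5, -6.7], [-5.2, -6.2], [-5.7, -5.6], [-6.3, -5.0]]
```

>>> play_rows --series '[{"dx": 1, "dy": -8, "dz": 0, "turn": 0, "fingers": 1}, {"dx": 0, "dy": -8, "dz": 0, "turn": 0, "fingers": 1}, {"dx": -0.8, "dy": -8, "dz": 0, "turn": 0, "fingers": 1}, {"dx": -1.6, "dy": -7.9, "dz": 0, "turn": 0, "fingers": 1}, {"dx": -2.4, "dy": -7.7, "dz": 0, "turn": 0, "fingers": 1}, {"dx": -3.1, "dy": -7.4, "dz": 0, "turn": 0, "fingers": 1}, {"dx": -3.8, "dy": -7, "dz": 0, "turn": 0, "fingers": 1}]'

```text
clock: 13.05
position: [0.5898, -0.0918, 0.1245]
ee_rot: [-0.031, 0.988, 0.149, -0.006]
contact_force: [4.6, 6.2, -3.4]
width: 0.0244
```

```bash
python3 arc.py 8 0.07
python3 - <<'E'
from h import *
T=snap('top','t5.png');a=cv2.imread('pics/t5.png');cv2.imwrite('pics/t5c.png',cv2.resize(a[200:300,210:365],None,fx=5,fy=5,interpolation=2))
E
```

```text
r 0.061055916064308276 phi 1.2234607721967616 -5.059724534982824 F [ 4.64443866  6.22429884 -3.41914162] Ftan(cw) -7.574174970461923 Frad 1.715977876978622 z 0.12453486450689552
[[-2.5, -5.2], [-3.2, -4.8], [-3.5, -4.6], [-3.8, -4.3], [-4.1, -4.0], [-4.3, -3.7], [-4.5, -3.3], [-4.7, -3.0]]
```

View pics/t5c.png

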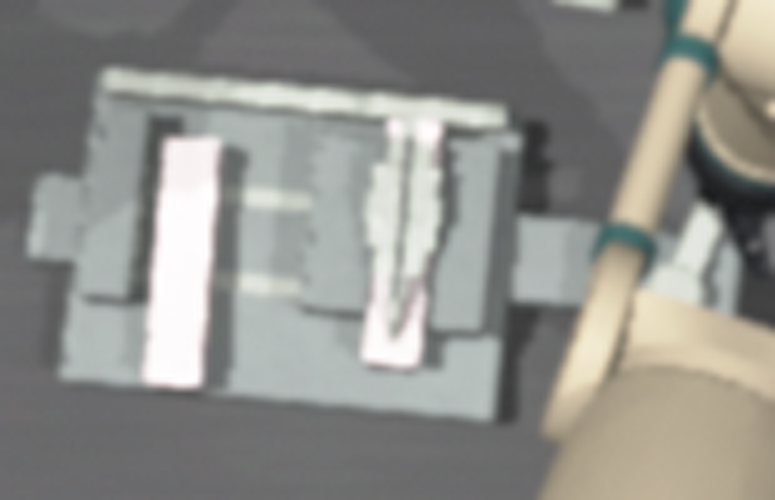

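The jaw is now carrying the picket squarely toward the fixed jaw. A gap of a few mm is left at about (437,260) in the crop, and the far end is still at the plate. I go on slowly.

>>> play_rows --series '[{"dx": -2.7, "dy": -5, "dz": 0, "turn": 0, "fingers": 1}, {"dx": -3.2, "dy": -4.7, "dz": 0, "turn": 0, "fingers": 1}, {"dx": -3.5, "dy": -4.5, "dz": 0, "turn": 0, "fingers": 1}, {"dx": -3.8, "dy": -4.2, "dz": 0, "turn": 0, "fingers": 1}]'

```text
clock: 13.43
position: [0.5823, -0.1044, 0.1246]
ee_rot: [-0.035, 0.988, 0.148, 0.002]
contact_force: [5.0, 5.7, -2.7]
width: 0.0244
```

>>> play_rows --series '[{"dx": -4, "dy": -3.8, "dz": 0, "turn": 0, "fingers": 1}, {"dx": -4.1, "dy": -3.6, "dz": 0, "turn": 0, "fingers": 1}]'

```text
clock: 13.6
position: [0.5779, -0.1095, 0.1247]
ee_rot: [-0.036, 0.988, 0.147, 0.006]
contact_force: [5.4, 4.0, -3.0]
width: 0.0245
```

```bash
python3 arc.py 8 0.05
```

```text
r 0.061137582627363095 phi 0.8725991267760996 -5.410586180403486 F [ 5.41473021  3.98327591 -2.96878441] Ftan(cw) -6.628034432850933 Frad 1.1202454155875483 z 0.12466753961973366
[[-2.9, -2.9], [-3.3, -2.5], [-3.4, -2.3], [-3.5, -2.1], [-3.6, -1.9], [-3.7, -1.7], [-3.7, -1.5], [-3.8, -1.3]]
```

>>> play_rows --series '[{"dx": -3.3, "dy": -2.7, "dz": 0, "turn": 0, "fingers": 1}, {"dx": -3.4, "dy": -2.5, "dz": 0, "turn": 0, "fingers": 1}]'

```text
clock: 13.77
position: [0.5744, -0.1129, 0.1246]
ee_rot: [-0.036, 0.988, 0.147, 0.01]
contact_force: [5.2, 2.7, -2.4]
width: 0.0244
```

>>> play_rows --series '[{"dx": -3.5, "dy": -2.3, "dz": 0, "turn": 0, "fingers": 1}, {"dx": -3.6, "dy": -2, "dz": 0, "turn": 0, "fingers": 1}]'

```text
clock: 13.93
position: [0.5706, -0.1159, 0.1246]
ee_rot: [-0.036, 0.988, 0.147, 0.013]
contact_force: [6.1, 2.3, -3.3]
width: 0.0244
```

>>> play_rows --series '[{"dx": -3, "dy": -1.6, "dz": 0, "turn": 0, "fingers": 1}]'

```text
clock: 14.02
position: [0.569, -0.1171, 0.1246]
ee_rot: [-0.036, 0.988, 0.147, 0.015]
contact_force: [4.5, 2.5, -2.1]
width: 0.0249
```

```bash
python3 arc.py 8 0.05
```

```text
r 0.06112381574288371 phi 0.6814208605471238 -5.601764446632463 F [ 4.53448154  2.53615245 -2.11572479] Ftan(cw) -5.169297480533901 Frad 0.5214936662455784 z 0.12462624440577237
[[-3.4, -2.3], [-3.7, -1.8], [-3.8, -1.6], [-3.9, -1.4], [-3.9, -1.2], [-3.9, -1.0], [-4.0, -0.8], [-4.0, -0.6]]
```

>>> play_rows --series '[{"dx": -3.5, "dy": -2, "dz": 0, "turn": 0, "fingers": 1}, {"dx": -3.6, "dy": -1.8, "dz": 0, "turn": 0, "fingers": 1}]'

```text
clock: 14.18
position: [0.5648, -0.1198, 0.1246]
ee_rot: [-0.036, 0.988, 0.146, 0.018]
contact_force: [5.3, 1.4, -1.9]
width: 0.0243
```

>>> play_rows --series '[{"dx": -3.5, "dy": -1.6, "dz": 0, "turn": 0, "fingers": 1}]'

```text
clock: 14.27
position: [0.5627, -0.121, 0.1246]
ee_rot: [-0.036, 0.988, 0.146, 0.019]
contact_force: [5.8, 2.0, -2.6]
width: 0.0244
```

>>> play_rows --series '[{"dx": -3.5, "dy": -1.4, "dz": 0, "turn": 0, "fingers": 1}]'

```text
clock: 14.35
position: [0.5605, -0.1222, 0.1246]
ee_rot: [-0.036, 0.988, 0.146, 0.02]
contact_force: [6.3, 1.4, -2.5]
width: 0.0243
```

```bash
python3 arc.py 8 0.05
```

```text
r 0.06118374725296954 phi 0.5187001560137159 -5.764485151165871 F [ 6.34432264  1.37022075 -2.49078603] Ftan(cw) -6.312097147740009 Frad 1.511742141223178 z 0.12463155104475368
[[-3.8, -1.7], [-4.0, -1.1], [-4.0, -0.9], [-4.0, -0.7], [-4.0, -0.5], [-4.0, -0.3], [-4.0, -0.1], [-4.0, 0.1]]
```

>>> play_rows --series '[{"dx": -3, "dy": -1.2, "dz": 0, "turn": 0, "fingers": 1}]'

```text
clock: 14.43
position: [0.5586, -0.1231, 0.1246]
ee_rot: [-0.035, 0.988, 0.146, 0.021]
contact_force: [5.1, 2.5, -1.7]
width: 0.0244
```

>>> play_rows --series '[{"dx": -3, "dy": -1, "dz": 0, "turn": 0, "fingers": 1}]'

```text
clock: 14.52
position: [0.5567, -0.1239, 0.1246]
ee_rot: [-0.035, 0.988, 0.147, 0.022]
contact_force: [6.6, 0.9, -1.3]
width: 0.0245
```

>>> play_rows --series '[{"dx": -3, "dy": -1, "dz": 0, "turn": 0, "fingers": 1}]'

```text
clock: 14.6
position: [0.5549, -0.1246, 0.1246]
ee_rot: [-0.035, 0.988, 0.147, 0.023]
contact_force: [7.3, 3.5, -3.3]
width: 0.0243
```

>>> play_rows --series '[{"dx": -3, "dy": -0.8, "dz": 0, "turn": 0, "fingers": 1}]'

```text
clock: 14.68
position: [0.5543, -0.1248, 0.1247]
ee_rot: [-0.035, 0.988, 0.146, 0.025]
contact_force: [11.7, 4.3, -5.1]
width: 0.0245
```

>>> play_rows --series '[{"dx": -2, "dy": -0.5, "dz": 0, "turn": 0, "fingers": 1}]'

```text
clock: 14.77
position: [0.5543, -0.1248, 0.1247]
ee_rot: [-0.035, 0.988, 0.146, 0.027]
contact_force: [7.9, 2.3, -2.7]
width: 0.0244
```

```bash
python3 arc.py 3 0.05
```

```text
r 0.061276557720983706 phi 0.4093350541084644 -5.873850253071122 F [ 7.9258837   2.28412284 -2.73238103] Ftan(cw) -8.234655311037153 Frad 0.47676143220352146 z 0.1246832564092155
[[-3.9, -1.3], [-4.3, 0.3], [-4.2, 0.5]]
```

Contact at φ = −5.87, where about −5.83 was expected. The force follows the commanded step at about 4 N/mm, so I hold about 13 N at the handle, roughly 80 N at the jaw.

>>> play_rows --series '[{"dx": -3.1, "dy": -1, "dz": 0, "turn": 0, "fingers": 1}, {"dx": -3.1, "dy": -1, "dz": 0, "turn": 0, "fingers": 1}, {"dx": -3.1, "dy": -1, "dz": 0, "turn": 0, "fingers": 1}, {"dx": -3.1, "dy": -1, "dz": 0, "turn": 0, "fingers": 1}]'

```text
clock: 15.1
position: [0.554, -0.1249, 0.1245]
ee_rot: [-0.035, 0.988, 0.144, 0.039]
contact_force: [11.5, 4.3, -5.7]
width: 0.0245
```

```bash
python3 arc.py 3 0.05
```

```text
r 0.06121708866868261 phi 0.40404147993477224 -5.879143827244814 F [11.46074609  4.30577598 -5.66682364] Ftan(cw) -12.23867085748718 Frad -0.3214705931068307 z 0.1245287575726702
[[-3.9, -1.3], [-4.3, 0.3], [-4.2, 0.5]]
```

>>> play_rows --series '[{"dx": -3.5, "dy": -1.1, "dz": 0, "turn": 0, "fingers": 1}, {"dx": -3.5, "dy": -1.1, "dz": 0, "turn": 0, "fingers": 1}, {"dx": -3.5, "dy": -1.1, "dz": 0, "turn": 0, "fingers": 1}]'

```text
clock: 15.35
position: [0.5537, -0.1249, 0.1245]
ee_rot: [-0.036, 0.988, 0.142, 0.048]
contact_force: [13.7, 5.5, -6.3]
width: 0.0244
```

>>> play_rows --series '[{"dx": -1, "dy": -0.3, "dz": 0, "turn": 0, "fingers": 1}, {"dx": 0, "dy": 0, "dz": 0, "turn": 0, "fingers": 1}, {"dx": 0, "dy": 0, "dz": 0, "turn": 0, "fingers": -1}, {"dx": 0, "dy": 0, "dz": 0, "turn": 0, "fingers": -1}, {"dx": 0, "dy": 0, "dz": 0, "turn": 0, "fingers": -1}, {"dx": 0, "dy": 0, "dz": 0, "turn": 0, "fingers": -1}, {"dx": 0, "dy": 0, "dz": 0, "turn": 0, "fingers": -1}, {"dx": 0, "dy": 0, "dz": 0, "turn": 0, "fingers": -1}]'

```text
clock: 16.02
position: [0.5554, -0.1236, 0.125]
ee_rot: [-0.036, 0.988, 0.143, 0.05]
contact_force: [-0.1, 0.1, 0.3]
width: 0.0855
```

>>> play_rows --series '[{"dx": 0, "dy": 0, "dz": 10, "turn": 0, "fingers": -1}, {"dx": 0, "dy": 0, "dz": 15, "turn": 0, "fingers": -1}, {"dx": 0, "dy": 0, "dz": 20, "turn": 0, "fingers": -1}, {"dx": 0, "dy": 0, "dz": 25, "turn": 0, "fingers": -1}, {"dx": 0, "dy": 0, "dz": 30, "turn": 0, "fingers": -1}, {"dx": -25, "dy": -25, "dz": 10, "turn": 0, "fingers": -1}, {"dx": -25, "dy": -25, "dz": 0, "turn": 0, "fingers": -1}, {"dx": -25, "dy": -25, "dz": 0, "turn": 0, "fingers": -1}, {"dx": -25, "dy": -25, "dz": 0, "turn": 0, "fingers": -1}, {"dx": -25, "dy": -25, "dz": 0, "turn": 0, "fingers": -1}, {"dx": -25, "dy": -25, "dz": 0, "turn": 0, "fingers": -1}, {"dx": 0, "dy": 0, "dz": 0, "turn": 0, "fingers": -1}, {"dx": 0, "dy": 0, "dz": 0, "turn": 0, "fingers": -1}]'

```text
clock: 17.1
position: [0.3984, -0.2791, 0.2509]
ee_rot: [-0.031, 0.988, 0.144, 0.053]
contact_force: [0.3, 0.4, -0.1]
width: 0.086
```

Run:
```python
from h import *
s=get_state();print(s['position'],s['contact_force'],s['clock'])
T=snap('top','t6.png');S=snap('side','s6.png')
for l in('leaf_picket','plain_picket','spray_can','angle_offcut','jaw'):
    for m in masks_of(T,l)[:2]: print(l,round(m['p'],2),np.round(m['xy'],1))
a=cv2.imread('pics/t6.png')[200:300,210:365];b=cv2.imread('pics/s6.png')[195:345,195:428]
a=cv2.resize(a,(558,360),interpolation=2);b=cv2.resize(b,(372,240),interpolation=2)
b=cv2.copyMakeBorder(b,0,0,0,186,0);cv2.imwrite('pics/c6.png',np.vstack([a,b]))
```

```text
[ 0.39844151 -0.27910779  0.25088944] [ 0.33540401  0.41185072 -0.05755301] 17.1
leaf_picket 0.95 [294.3 245.1]
leaf_picket 0.86 [235.1 177.2]
plain_picket 0.68 [247.4 253.9]
spray_can 0.69 [476.2 236.4]
angle_offcut 0.89 [332.5 182.9]
jaw 0.89 [280.  244.7]
jaw 0.18 [248.6 252.9]
```

View pics/c6.png

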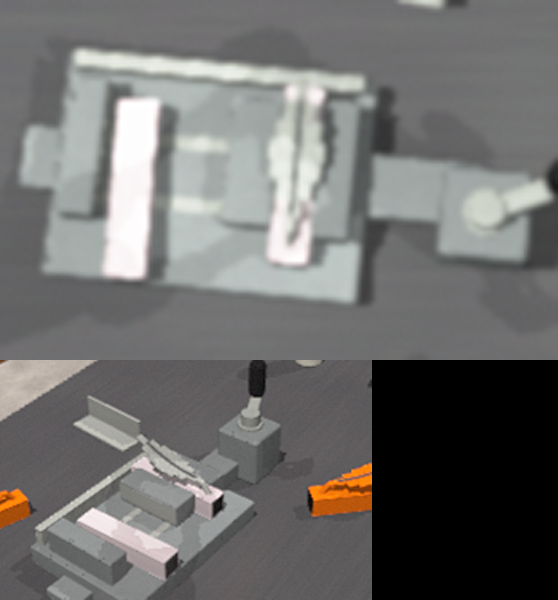

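The jaw is closed with the picket sandwiched between it and the fixed jaw. Its near end is at about (290,273), the row expected from the picture after the push, so it hasn't slipped from the stop. The plain picket, can and angle show no shift, and the arm is clear.

```bash
python3 -c "
from rig import *
print(sign_off())"
```

```text
the job is handed in; nothing more can be done
None
```

The job is handed in at about 17 s on the robot's clock. The leaf picket is butted against the stop plate and clamped by the sliding jaw, but no verdict came back.

**What I did:**
- **Push:** I pushed the leaf picket (right bay) about 25 mm with closed fingers. It stopped dead at the plate, with the force rising to about 10 N.
- **Clamp:** I gripped the crank handle and turned it about 4.8 rad clockwise. The jaw closed at a crank angle of −5.87 rad, against about −5.83 expected.
- **Tighten:** I held about 12–15 N at the handle, which by the given ratio is roughly 70–100 N at the jaw. That is below the 180 N crush limit.
- **Release:** I let go and moved the arm clear.

**Last checks:**
- In the final pictures the far end is at the plate and the picket sits square between the jaws.
- The plain picket, spray can and angle offcut are within about 1–2 pixels of where they started, which is roughly the networks' own error.
- The wrist force is about zero and the gripper is fully open.

**Not measured directly:**
- The jaw force after letting go is assumed from the gear keeping up to 50 N.
- The hammer was not re-checked; the arm never went near it.
- The crank axis turned out about 2 mm off my first estimate, and I corrected for it while turning.

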